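Change three tag screens round on their pin-registered beds

TASK

The three small tag screens are on the wrong printing beds: change them round so that each sits fully down over both dowels of the bed whose card blanks match its open stencil (disc, long strip or pair of squares). Park one on the empty wooden rest on the way, and never lay a screen down on the bench or a jig's board. Leave the ink pot, the squeegee and the roll of tape alone.

Things in the scene. Friction and masses are not known exactly. Their poses are not given: they have to be found in the camera images.
- screen_round (a point): Loose aluminium screen frame 170 x 64 x 16 mm (x, y, z), 0.14 to 0.28 kg; mesh with dark green emulsion and a pale open stencil: one disc, 40 mm across. A vertical 11 mm through hole in each end rail at x = -68 and +68 mm, y = 0. Grip across the 64 mm width at the middle. Point: centre of the frame, half-way up; either way round is the same. Starts seated on a wrong bed.
- screen_strip (a point): Loose aluminium screen frame 170 x 64 x 16 mm (x, y, z), 0.14 to 0.28 kg; mesh with dark green emulsion and a pale open stencil: one long strip, 96 x 26 mm. A vertical 11 mm through hole in each end rail at x = -68 and +68 mm, y = 0. Grip across the 64 mm width at the middle. Point: centre of the frame, half-way up; either way round is the same. Starts seated on a wrong bed.
- screen_pair (a point): Loose aluminium screen frame 170 x 64 x 16 mm (x, y, z), 0.14 to 0.28 kg; mesh with dark green emulsion and a pale open stencil: two squares, 30 x 30 mm each, in line along x. A vertical 11 mm through hole in each end rail at x = -68 and +68 mm, y = 0. Grip across the 64 mm width at the middle. Point: centre of the frame, half-way up; either way round is the same. Starts seated on a wrong bed.
- bed_round: Fixed bed: plywood board 12 mm thick, 112 wide (x -88 to 137); block 160 x 44, top 28 mm up, with 2 dowels at x -68 and 68: 9 mm thick, from 5 mm up tapering to a 2 mm tip 15 mm above the block. Low tray (26 mm up) at +x end: one pile of round blanks, 46 mm across. Origin mid-way between dowels at bench height; x along them, z up. Seated screen's centre is 36 mm up.
- bed_strip: Fixed bed: plywood board 12 mm thick, 112 wide (x -88 to 137); block 160 x 44, top 28 mm up, with 2 dowels at x -68 and 68: 9 mm thick, from 5 mm up tapering to a 2 mm tip 15 mm above the block. Low tray (26 mm up) at +x end: one pile of 98 x 32 mm strips. Origin mid-way between dowels at bench height; x along them, z up. Seated screen's centre is 36 mm up.
- bed_pair: Fixed bed: plywood board 12 mm thick, 112 wide (x -88 to 137); block 160 x 44, top 28 mm up, with 2 dowels at x -68 and 68: 9 mm thick, from 5 mm up tapering to a 2 mm tip 15 mm above the block. Low tray (26 mm up) at +x end: two piles of small squares, 32 x 32 mm, side by side. Origin mid-way between dowels at bench height; x along them, z up. Seated screen's centre is 36 mm up.
- rest: Fixed free wooden rest for one screen, no dowels: plywood board 190 x 112 mm, 12 mm thick, with two battens across it at x = -68 and +68 mm (26 mm wide, 100 mm long in y, tops 28 mm above the bench). Origin: its middle at bench height; x from batten to batten, z up. A screen parked along x on both battens has its centre 36 mm up.
- ink_pot: Bystander, loose: closed white ink pot with black lid, 72 mm across, 75 mm high, on the far side of the bench; origin at the centre of its underside. Stays where it is.
- squeegee: Bystander, loose: squeegee lying flat, wooden grip with black rubber blade, 100 x 170 mm, 24 mm high, on the far side of the bench; origin near its middle, on the underside. Stays where it is.
- tape_roll: Bystander, loose: roll of brown tape lying flat, 104 mm across, 25 mm high, on the far side of the bench; origin at the centre of its underside. Stays where it is.

How it is judged:
On the way:
1. one of the screens lies parked and released on both battens of the wooden rest (centre within 30 mm of the rest's middle) (((horizontal distance between screen_round and rest below 0.03 m and z of screen_round in the frame of rest between 0.032 and 0.0395 m and contact force between the fingers and frame_round below 0.1 N) or (horizontal distance between screen_strip and rest below 0.03 m and z of screen_strip in the frame of rest between 0.032 and 0.0395 m and contact force between the fingers and frame_strip below 0.1 N) or (horizontal distance between screen_pair and rest below 0.03 m and z of screen_pair in the frame of rest between 0.032 and 0.0395 m and contact force between the fingers and frame_pair below 0.1 N))), for 0.2 s.
At the end, for the whole second after the job is handed in: Each screen is on the bed with its own shape of blanks, over both dowels: its centre within 4 mm of mid-way between the dowels, its frame lined up with them within 0.06 rad, fully down (centre 32 to 39.5 mm above the bench, level within 0.04 rad), released and at rest (horizontal distance between screen_round and bed_round below 0.004 m and z of screen_round in the frame of bed_round between 0.032 and 0.0395 m and angle between each of screen_round, screen_strip, screen_pair's own z axis and vertical below 0.04 rad and angle between the x axis of screen_round and the x axis of bed_round, either way round below 0.06 rad and linear speed of each of frame_round, frame_strip, frame_pair below 0.01 m/s and angular speed of each of frame_round, frame_strip, frame_pair below 0.05 rad/s and horizontal distance between screen_strip and bed_strip below 0.004 m and z of screen_strip in the frame of bed_strip between 0.032 and 0.0395 m and angle between the x axis of screen_strip and the x axis of bed_strip, either way round below 0.06 rad and horizontal distance between screen_pair and bed_pair below 0.004 m and z of screen_pair in the frame of bed_pair between 0.032 and 0.0395 m and angle between the x axis of screen_pair and the x axis of bed_pair, either way round below 0.06 rad); the robot touches nothing.
It fails at once if a screen is laid or dropped on the bench or on a board (its centre below 24 mm) (height (world z) of any of screen_round, screen_strip, screen_pair below 0.024 m).
It fails at once if the ink pot, squeegee or roll of tape is moved by more than 20 mm (distance of any of ink_pot, squeegee, tape_roll from where it was at the start of the episode above 0.02 m).
It also fails if it takes over 90 s, if anything falls off the work surface, if the arm or the gripper's body presses on something with over 40 N, if the wrist force passes 120 N, or if a joint passes its speed limit or range.

ROBOT

A 7-joint arm with a two-finger parallel gripper is mounted at the origin on the work surface. World frame = base frame: x ahead of the robot, y to its left, z up, the work surface at z = 0. Lengths are in m, angles in rad, forces in N, time in s.
With the tool pointing down it reaches from about 0.425 to 0.925 m from the base axis. Payload 6.8 kg.
Tool frame: the origin (TCP) lies midway between the tips of the shut fingers; the grasp point (between the pads) lies 19 mm behind it (bot.pinch_z is the distance from the TCP to the grasp point, in m); x points along the fingers, y is the direction in which the jaws open and shut, and the axes are right-handed (so a half turn about x gives the same grasp; the last joint's range is limited). The gripper opens to 85 mm and grips with 20 to 120 N. Pads are 22 mm wide; open, the fingers measure 114 mm over their backs; the gripper's body (76 mm by 85 mm) begins 54 mm behind the grasp point. The pads swing forward as they close: fully open they stand 13 mm farther back than shut.
Start: joints at [-1.448, 0.477, 0.022, 1.555, -0.011, 1.109, -0.083], TCP at [0.154, 0.657, 0.231] pointing down, gripper open.
Joint ranges: [-2.96, 2.96], [-0.34, 2.1], [-1.41, 1.46], [0.24, 2.44], [-1.37, 4.51], [0.17, 1.92], [-2.96, 2.96]. Speed limits (rad/s): [2.39, 2.39, 3.14, 3.14, 3.14, 3.14, 3.14].

INTERFACE

Orientations are given as a unit quaternion [w, x, y, z].
In Python, from station import bot gives the robot as it stands. The module is installed in compiled form; this text tells all that it offers.
- The arm moves only by the tool step_arm, never from a script. Its argument "plan" is a list of rows, each a list of 6 numbers: the shift along the tool's x, y, z in units of 40 mm (1.0 is 40 mm), then the turn, a rotation vector about the tool's x, y, z in units of 360 degrees (1.0 is 360 degrees). In form: [[dx, dy, dz, ax, ay, az], ...]. A call has 1 to 8 rows; each row shifts and turns the commanded pose from where the row before left it, along the tool's axes as they then stand; what a row does not reach is not made up. A row lasts 1/8 s, in which the tool goes at most 62.5 mm and 10.7 degrees, less where a joint would pass 70% of its speed; a pose out of reach is approached as far as the arm can. A call with a number of a shift or a turn outside -1 to 1 is refused whole. A call with a gripper value outside its range is refused whole. "fingers" is the closure, from -1 (fully open) to 1 (shut), set as the call begins (left out, the last holds). The fingers move at their own pace and stop on an object; "force" is the grip in N (left out, the last holds). Time passes only in rows, so rows that do not move let the fingers close. It gives the time, the measured TCP pose, the force and the opening at its end, in the units of the state.
- bot.get_obs(): the state, without advancing time (a new reading comes with each control period).
- bot.read_camera(name): name is "scene" or "top" or "wrist"; returns (picture, depth): 480x640x3 uint8, red, green, blue; 480x640 float32, m along the optical axis (not along the pixel's ray), 0 where there is no reading.
- bot.camera_model(name): a dict with "mtx" (3x3 intrinsics, pixels), "origin" and "rotation" of the camera in the world; the wrist camera has in their place "T_tool_cam" (4x4, takes a point from camera to tool coordinates, whose origin is the TCP and whose axes are the tool frame's). Camera axes: x right, y up, looking along -z (the intrinsics and any distortion apply to the point x, -y, -z); pixel columns grow to the right and rows downward; lengths in m; the calibration is good to about 2 mm. A picture is of the moment at which its call begins: read the wrist's pose just before it. camera_model takes no time and is no camera call.
- bot.hand_in(): hands the job in, once; it reports no verdict.
The state is a dict: "t": time; "q": joint angles; "joint_vel": joint speeds; "joint_torque": joint torques, N m; "eef_pos": TCP position; "tool_rot": TCP orientation; "contact_force": force on the tool from outside, world axes, zero at the start; "torque": the same for the moment, N m; "gripper_width": opening from 0.0 (shut) to 1.0 (fully open).
Only numpy, scipy, OpenCV 4.12 (cv2) and the standard library are available. Lean on these libraries where they do the work, as an engineer would, in place of code of your own. Each camera call takes 0.05 s, during which the arm holds its last target.

## Working session

There is one attempt and no reset: what is moved stays moved. The work goes in short steps, Python scripts to look and compute and a tool call to move; the robot and the scene stay as the last step left them, time stands still between calls to the robot, and variables do not carry over. Pictures are saved under pics/ and viewed, and the job is handed in when it is done.

Besides the shell and the picture viewer there is one more tool, called after "Request:" as name(argument=value, ...) on one line, values as JSON. step_arm: Moves the arm, as the interface text tells. Shifts and turns lie within -1 to 1; 1 stands for 40 mm of shift or 360 degrees of turn. Its arguments: {"type":"object","properties":{"plan":{"type":"array"},"fingers":{"type":"number"},"force":{"type":"number"}},"required":["plan"]}

```bash
mkdir -p pics; python3 - <<'E'
from station import bot
import cv2,numpy as np
o=bot.get_obs();print({k:np.round(v,3) for k,v in o.items()})
for n in ["top","scene"]:
    p,d=bot.read_camera(n);cv2.imwrite(f"pics/{n}0.png",p[...,::-1]);np.save(f"{n}0.npy",d)
    print(n,bot.camera_model(n))
print(bot.camera_model("wrist"),bot.pinch_z)
E
```

```text
{'t': np.float64(0.0), 'q': array([-1.448,  0.478,  0.022,  1.556, -0.012,  1.109, -0.083]), 'joint_vel': array([ 0.   ,  0.001, -0.001, -0.   , -0.   ,  0.   , -0.001]), 'joint_torque': array([-1.0000e-03, -5.9647e+01,  1.6080e+00, -2.8118e+01,  1.2000e-02,
        9.0000e-03, -0.0000e+00]), 'eef_pos': array([0.154, 0.657, 0.23 ]), 'tool_rot': array([ 0.702,  0.081,  0.702, -0.082]), 'contact_force': array([ 0.072,  0.518, -0.089]), 'torque': array([ 0.01 ,  0.013, -0.003]), 'gripper_width': np.float64(0.997)}
top {'mtx': array([[619.0322204 ,   0.        , 319.42479449],
       [  0.        , 619.0322204 , 240.73665269],
       [  0.        ,   0.        ,   1.        ]]), 'origin': array([0.48854388, 0.01109432, 1.18284784]), 'rotation': array([ 0.71098851,  0.03326237, -0.04127904, -0.70120254])}
scene {'mtx': array([[545.70324283,   0.        , 318.03086494],
       [  0.        , 545.70324283, 250.60677058],
       [  0.        ,   0.        ,   1.        ]]), 'origin': array([ 0.99783699, -0.30836903,  0.96127274]), 'rotation': array([0.86361246, 0.22841867, 0.10783236, 0.4363148 ])}
{'mtx': array([[391.74743246,   0.        , 318.67419606],
       [  0.        , 391.74743246, 235.33658095],
       [  0.        ,   0.        ,   1.        ]]), 'T_tool_cam': array([[ 4.83228849e-04,  2.98519901e-01, -9.54403288e-01,
        -1.43578176e-01],
       [ 9.99999818e-01,  1.99247946e-04,  5.68636178e-04,
        -1.04462833e-04],
       [ 3.59912110e-04, -9.54403389e-01, -2.98519750e-01,
        -7.60891277e-02],
       [ 0.00000000e+00,  0.00000000e+00,  0.00000000e+00,
         1.00000000e+00]])} 0.0187
```

View pics/top0.png

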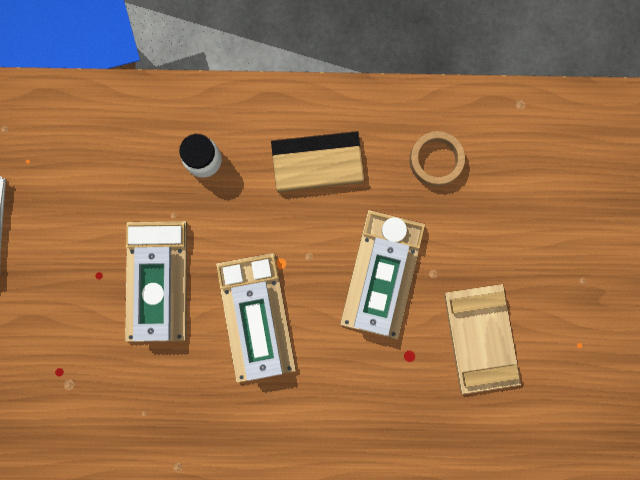

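View pics/scene0.png

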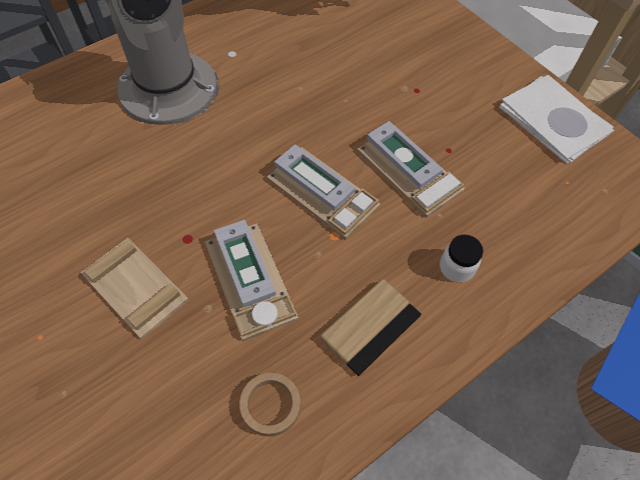

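```bash
python3 - <<'E'
import cv2
a=cv2.imread('pics/top0.png')[205:400,110:530]
cv2.imwrite('pics/z0.png',cv2.resize(a,(800,371),interpolation=cv2.INTER_CUBIC))
b=[cv2.resize(cv2.imread('pics/top0.png')[y:y+110,x:x+66],(396,560),interpolation=cv2.INTER_CUBIC) for x,y in((120,235),(350,230))]
cv2.imwrite('pics/z1.png',cv2.hconcat(b))
E
```

```text
(no output)
```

View pics/z1.png

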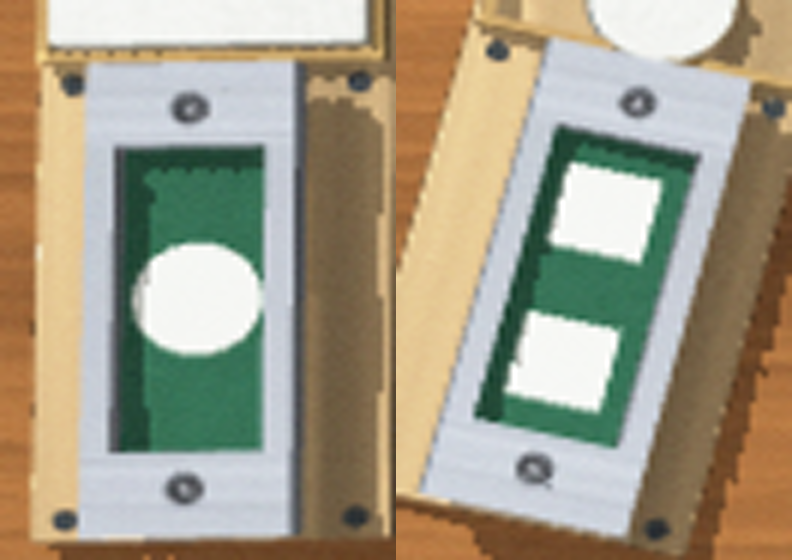

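The crops show the round screen on the strip bed (holes near (151,256), (151,331) in the top image). The pair screen is on the round bed (holes near (390,250), (372,322)). I'll measure the screens and the rest next.

```bash
cat > h.py <<'E'
import cv2,numpy as np
from scipy.spatial.transform import Rotation as R
def rot(q): return R.from_quat([q[1],q[2],q[3],q[0]])
def ray(m,uv,z,origin=None,rm=None):
    K=m['mtx'];uv=np.atleast_2d(uv).astype(float)
    d=np.c_[(uv[:,0]-K[0,2])/K[0,0],-(uv[:,1]-K[1,2])/K[1,1],-np.ones(len(uv))]
    o=m['origin'] if origin is None else origin
    M=rot(m['rotation']).as_matrix() if rm is None else rm
    d=d@M.T
    return o+d*((z-o[2])/d[:,2])[:,None]
def frames(img,m,zt=0.044,minA=1500):
    """img RGB; aluminium tops -> list (centre, yaw, L, W, px)"""
    r,g,b=[img[...,i].astype(int) for i in range(3)]
    mask=((b-r>8)&(b>150)&(b-r<60)).astype(np.uint8)
    cs,_=cv2.findContours(mask,cv2.RETR_EXTERNAL,cv2.CHAIN_APPROX_NONE)
    out=[]
    for c in cs:
        h=cv2.convexHull(c)
        if cv2.contourArea(h)<minA: continue
        P=ray(m,h[:,0],zt)[:,:2]
        (cx,cy),(w,l),a=cv2.minAreaRect((P*1000).astype(np.float32))
        bx=cv2.boxPoints(((cx,cy),(w,l),a));e=bx[1]-bx[0];f=bx[2]-bx[1]
        if np.hypot(*f)>np.hypot(*e): e,f=f,e
        yaw=np.arctan2(e[1],e[0]);yaw=(yaw+np.pi/2)%np.pi-np.pi/2
        out.append((np.array([cx,cy])/1000,yaw,np.hypot(*e),np.hypot(*f),h[:,0].mean(0)))
    return out
E
python3 - <<'E'
from station import bot
from h import *
for n in ['top','scene']:
    m=bot.camera_model(n);im=cv2.imread(f'pics/{n}0.png')[...,::-1]
    for f in frames(im,m): print(n,[np.round(x,4) for x in f])
m=bot.camera_model('top');im=cv2.imread('pics/top0.png')
g=cv2.cvtColor(im,cv2.COLOR_BGR2GRAY)
for nm,pp in dict(round=[(151.5,256.5),(151,331.5)],strip=[(249.5,293),(263,367)],pair=[(390.3,250.5),(373,322)]).items():
    hs=[]
    for u,v in pp:
        x0,y0=int(u)-6,int(v)-6
        p=g[y0:y0+13,x0:x0+13].astype(float);w=np.clip(190-p,0,None)
        yy,xx=np.mgrid[0:13,0:13];w[(xx-6)**2+(yy-6)**2>30]=0
        hs.append((x0+(w*xx).sum()/w.sum(),y0+(w*yy).sum()/w.sum()))
    P=ray(m,hs,0.044)[:,:2];d=P[0]-P[1]
    print(nm,np.round(hs,1).tolist(),'ctr',P.mean(0).round(4),'yaw',round(np.arctan2(d[1],d[0]),4),'len',np.hypot(*d).round(4))
# rest corners by eye -> view crop
cv2.imwrite('pics/rest.png',cv2.resize(im[275:405,435:530],(585,800)[:0] or (438,600),interpolation=cv2.INTER_CUBIC))
E
```

```text
top [array([0.444, 0.112]), np.float32(0.2004), np.float32(168.0082), np.float32(63.2266), array([251.7333, 321.2   ])]
top [array([0.5084, 0.3057]), np.float32(0.0327), np.float32(166.9701), np.float32(63.3516), array([145.1667, 293.5   ])]
top [array([ 0.5284, -0.1158]), np.float32(-0.2334), np.float32(168.2929), np.float32(63.6701), array([387.375, 277.125])]
scene [array([ 0.524 , -0.1191]), np.float32(-0.2308), np.float32(168.9051), np.float32(61.7882), array([242.0625, 254.4375])]
round [[151.1, 255.8], [150.2, 330.6]] ctr [0.5087 0.3062] yaw 0.0302 len 0.1363
strip [[249.3, 293.2], [262.3, 367.2]] ctr [0.4442 0.1127] yaw 0.1997 len 0.1359
pair [[389.9, 249.7], [372.6, 321.7]] ctr [ 0.5282 -0.1159] yaw -0.2325 len 0.1361
```

View pics/rest.png

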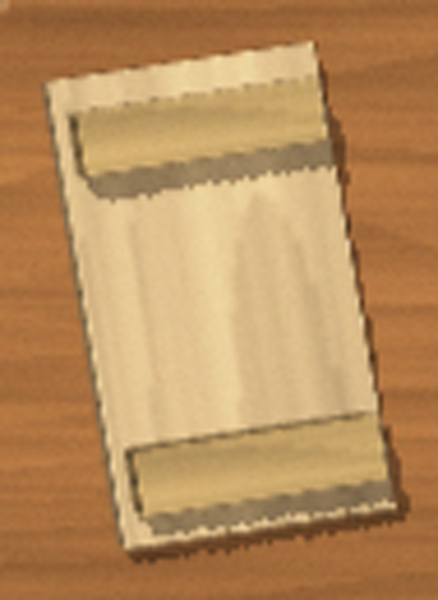

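```bash
cat >> h.py <<'E'
# screen poses on beds (top camera): x,y,yaw
POSE=dict(bs=(0.5087,0.3062,0.0315),bp=(0.4442,0.1127,0.2),br=(0.5282,-0.1159,-0.233))
def delta(o,x,y,z,yaw):
    """print shift (tool axes after turn) and turn about tool x, from measured pose; also tilt fix"""
    M=rot(o['tool_rot']).as_matrix()
    best=None
    for s in (1,-1):
        ty=s*np.array([-np.sin(yaw),np.cos(yaw),0]);tx=np.array([0,0,-1.])
        T=np.c_[tx,ty,np.cross(tx,ty)]
        rv=R.from_matrix(M.T@T).as_rotvec()
        if best is None or np.linalg.norm(rv)<np.linalg.norm(best[0]): best=(rv,T)
    rv,T=best
    d=np.array([x,y,z])-o['eef_pos']
    print('turn units',np.round(rv/(2*np.pi),4),'deg',np.degrees(rv).round(1),'| shift units after turn',np.round(T.T@d/0.04,3),'| before turn',np.round(M.T@d/0.04,3))
    print('pos',o['eef_pos'].round(4),'t',round(float(o['t']),2),'grip',round(float(o['gripper_width']),3),'F',o['contact_force'].round(1),'q7',o['q'][[0,4,6]].round(2))
E
python3 - <<'E'
from station import bot
from h import *
m=bot.camera_model('top')
s=4.61
U=np.array([[75,113],[318,78],[328,143],[88,178]]);L=np.array([[130,452],[375,412],[390,480],[143,517]])
u,l=[ray(m,(435+c.mean(0)[0]/s,275+c.mean(0)[1]/s),0.028)[0,:2] for c in(U,L)]
print('rest',(u+l)/2,np.arctan2(*(u-l)[::-1]),np.hypot(*(u-l)))
o=bot.get_obs();print(rot(o['tool_rot']).as_matrix().round(3))
delta(o,*POSE['br'][:2],.2,POSE['br'][2])
E
```

```text
rest [ 0.43222174 -0.31017847] 0.1562045481850759 0.13530380907305525
[[-0.     0.229  0.973]
 [-0.002  0.973 -0.229]
 [-1.    -0.002  0.   ]]
turn units [0.0004 0.     0.0003] deg [0.1 0.  0.1] | shift units after turn [  0.761 -16.632  13.554] | before turn [  0.79  -16.66   13.517]
pos [0.1543 0.6566 0.2304] t 0.1 grip 1.001 F [0.7 0.2 0.2] q7 [-1.45 -0.01 -0.08]
```

Request:
step_arm(plan=[[0,-0.8,1,0,0,0],[0,-0.8,1,0,0,0],[0,-0.8,1,0,0,0],[0,-0.8,1,0,0,0],[0,-0.8,1,0,0,0],[0,-0.8,1,0,0,0],[0,-0.8,1,0,0,0],[0,-0.8,1,0,0,0]], fingers=-1, force=40)

```text
t: 1.1
eef_pos: [0.408, 0.3331, 0.2311]
tool_rot: [0.702, 0.081, 0.703, -0.081]
contact_force: [1.1, 0.9, 0.2]
gripper_width: 1.001
```

Request:
step_arm(plan=[[0,-1,0.6,0,0,0],[0,-1,0.6,0,0,0],[0,-1,0.6,0,0,0],[0,-1,0.6,0,0,0],[0,-1,0.6,0,0,0],[0,-1,0.6,0,0,0],[0,-1,0.6,0,0,0],[0,-1,0.6,0,0,0]])

```text
t: 2.1
eef_pos: [0.5211, -0.0221, 0.2312]
tool_rot: [0.702, 0.081, 0.703, -0.081]
contact_force: [0.5, 0.5, 0.7]
gripper_width: 1.002
```

Request:
step_arm(plan=[[0.2,-0.6,0.1,0,0,0],[0.2,-0.6,0.1,0,0,0],[0.2,-0.6,0.1,0,0,0],[0.2,-0.4,0,0,0,0],[0,0,0,0,0,0]])

```text
t: 2.72
eef_pos: [0.5116, -0.1103, 0.1986]
tool_rot: [0.702, 0.082, 0.703, -0.083]
contact_force: [0.7, 1.3, 0.8]
gripper_width: 1.003
```

```bash
cat >> h.py <<'E'
def wrist(bot,name,zt=0.044):
    o=bot.get_obs();p,d=bot.read_camera('wrist')
    cv2.imwrite(f'pics/{name}.png',p[...,::-1])
    m=bot.camera_model('wrist');T=np.eye(4);T[:3,:3]=rot(o['tool_rot']).as_matrix();T[:3,3]=o['eef_pos']
    T=T@m['T_tool_cam']
    for f in frames(p,dict(mtx=m['mtx'],origin=T[:3,3],rotation=R.from_matrix(T[:3,:3]).as_quat()[[3,0,1,2]]),zt,4000): print('wrist frame',[np.round(x,4) for x in f])
    return p,m,T
E
python3 - <<'E'
from station import bot
from h import *
wrist(bot,'w1')
delta(bot.get_obs(),*POSE['br'][:2],.2,POSE['br'][2])
E
```

```text
wrist frame [array([ 0.5266, -0.1181]), np.float32(-0.2343), np.float32(169.987), np.float32(63.6416), array([314.5   , 217.5833])]
turn units [ 0.0002 -0.0002  0.    ] deg [ 0.1 -0.1  0. ] | shift units after turn [-0.024 -0.072  0.427] | before turn [-0.025 -0.072  0.427]
pos [ 0.5122 -0.1092  0.199 ] t 2.77 grip 1.001 F [-0.3  0.3 -0.2] q7 [-0.28 -0.15  1.58]
```

View pics/w1.png

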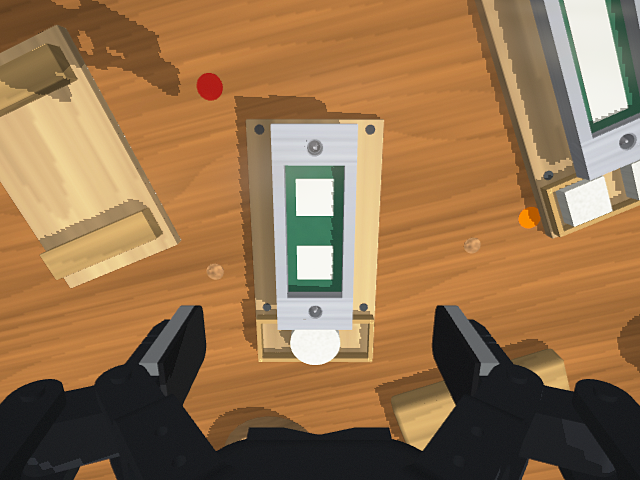

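The wrist view shows the pair screen centred near (315,218), on the bed with round blanks. The wrist fix differs by 2–3 mm from the top camera, so I'll use the wrist.

```bash
python3 - <<'E'
from station import bot
from h import *
delta(bot.get_obs(),.5266,-.1181,.012,-.234)
E
```

```text
turn units [ 0.0003 -0.0002  0.    ] deg [ 0.1 -0.1  0. ] | shift units after turn [ 4.676 -0.134  0.401] | before turn [ 4.676 -0.135  0.406]
pos [ 0.5122 -0.1092  0.199 ] t 2.77 grip 1.001 F [-0.3  0.3 -0.2] q7 [-0.28 -0.15  1.58]
```

Request:
step_arm(plan=[[0.5,-0.13,0.4,0,0,0],[0.8,0,0,0,0,0],[0.8,0,0,0,0,0],[0.8,0,0,0,0,0],[0.6,0,0,0,0,0],[0.6,0,0,0,0,0],[0.4,0,0,0,0,0],[0.17,0,0,0,0,0]])

```text
t: 3.78
eef_pos: [0.5271, -0.1171, 0.0119]
tool_rot: [0.702, 0.081, 0.703, -0.081]
contact_force: [0.2, -0.5, 0.9]
gripper_width: 0.998
```

```bash
python3 - <<'E'
from station import bot
from h import *
delta(bot.get_obs(),.5266,-.1181,.012,-.234)
wrist(bot,'w2')
E
```

```text
turn units [ 0.0007 -0.0001 -0.    ] deg [ 0.2 -0.  -0. ] | shift units after turn [-0.003 -0.028 -0.005] | before turn [-0.003 -0.028 -0.005]
pos [ 0.5271 -0.1171  0.0119] t 3.77 grip 0.998 F [ 0.2 -0.5  0.9] q7 [-0.14 -0.33  1.75]
wrist frame [array([ 0.4618, -0.0997]), np.float32(0.9856), np.float32(77.1447), np.float32(39.6618), array([319.7692, 135.9231])]
```

View pics/w2.png

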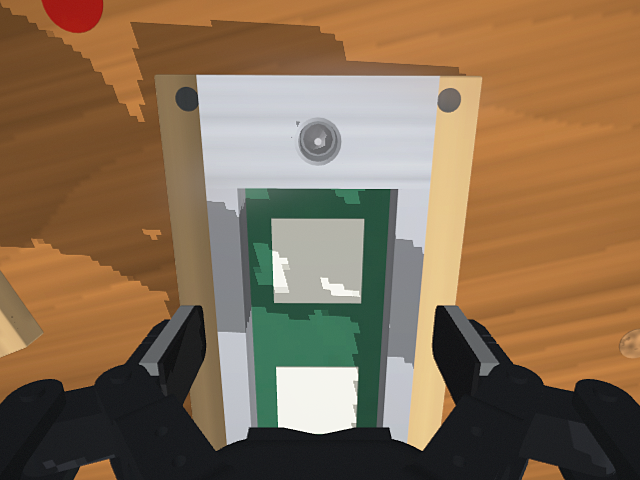

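Centred: the hole sits at column 319 and the fingers are even on both sides. I'll close the gripper and lift.

Request:
step_arm(plan=[[0,0,0,0,0,0],[0,0,0,0,0,0],[0,0,0,0,0,0],[0,0,0,0,0,0],[0,0,0,0,0,0],[0,0,0,0,0,0]], fingers=1, force=50)

```text
t: 4.58
eef_pos: [0.5276, -0.1179, 0.0134]
tool_rot: [0.703, 0.082, 0.702, -0.081]
contact_force: [-0.9, 0.7, 6.7]
gripper_width: 0.738
```

Request:
step_arm(plan=[[-0.1,0,0,0,0,0],[-0.2,0,0,0,0,0],[-0.3,0,0,0,0,0],[-0.5,0,0,0,0,0],[-0.6,0,0,0,0,0],[-0.6,0,0,0,0,0],[-0.2,0,0,0,0,0],[0,0,0,0,0,0]])

```text
t: 5.58
eef_pos: [0.5272, -0.1178, 0.1129]
tool_rot: [0.703, 0.081, 0.702, -0.081]
contact_force: [-0.7, -0.6, -4.1]
gripper_width: 0.737
```

```bash
python3 - <<'E'
from station import bot
from h import *
# rest shifted by top->wrist bias
delta(bot.get_obs(),.4305,-.3125,.11,.156)
p,m,T=wrist(bot,'w3')
E
```

```text
turn units [-0.0616  0.0002 -0.    ] deg [-22.2   0.1  -0. ] | shift units after turn [ 0.072 -4.433 -3.143] | before turn [ 0.069 -5.291 -1.239]
pos [ 0.5272 -0.1178  0.1129] t 5.58 grip 0.737 F [-0.7 -0.6 -4.1] q7 [-0.22 -0.24  1.67]
wrist frame [array([ 0.4853, -0.1079]), np.float32(1.3352), np.float32(121.0731), np.float32(103.8069), array([329.9231, 145.3846])]
```

View pics/w3.png

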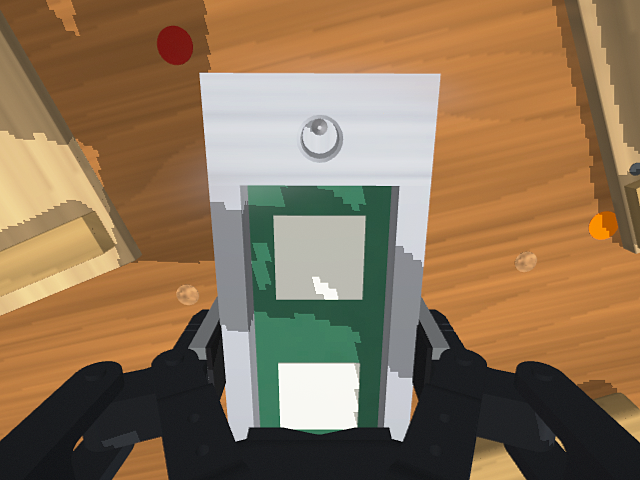

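The pair screen is held level (hole at (321,138), frame symmetric). Moving it to the rest.

Request:
step_arm(plan=[[0,0,0,-0.0205,0,0],[0,0,0,-0.0205,0,0],[0,0,0,-0.0205,0,0],[0,-0.9,-0.6,0,0,0],[0,-0.9,-0.6,0,0,0],[0,-0.9,-0.6,0,0,0],[0,-0.9,-0.6,0,0,0],[0,-0.8,-0.7,0,0,0]])

```text
t: 6.62
eef_pos: [0.4306, -0.312, 0.1114]
tool_rot: [0.704, -0.055, 0.705, 0.055]
contact_force: [0.3, -0.9, -2.4]
gripper_width: 0.74
```

Request:
step_arm(plan=[[0.5,0,0,0,0,0],[0.5,0,0,0,0,0],[0.5,0,0,0,0,0],[0.4,0,0,0,0,0],[0.2,0,0,0,0,0],[0,0,0,0,0,0]])

```text
t: 7.38
eef_pos: [0.4314, -0.3108, 0.028]
tool_rot: [0.705, -0.055, 0.705, 0.055]
contact_force: [0.2, 0.4, -1.7]
gripper_width: 0.74
```

```bash
python3 - <<'E'
from station import bot
from h import *
delta(bot.get_obs(),.4305,-.3125,.0135,.156)
p,m,T=wrist(bot,'w4')
E
```

```text
turn units [-0.0001 -0.0002 -0.0001] deg [-0.  -0.1 -0. ] | shift units after turn [ 0.362 -0.039 -0.03 ] | before turn [ 0.362 -0.039 -0.029]
pos [ 0.4314 -0.3108  0.028 ] t 7.38 grip 0.74 F [ 0.2  0.4 -1.7] q7 [ 0.29 -0.27  2.48]
wrist frame [array([ 0.3588, -0.3127]), np.float32(-1.5296), np.float32(56.6402), np.float32(22.255), array([342.2857, 112.7857])]
```

View pics/w4.png

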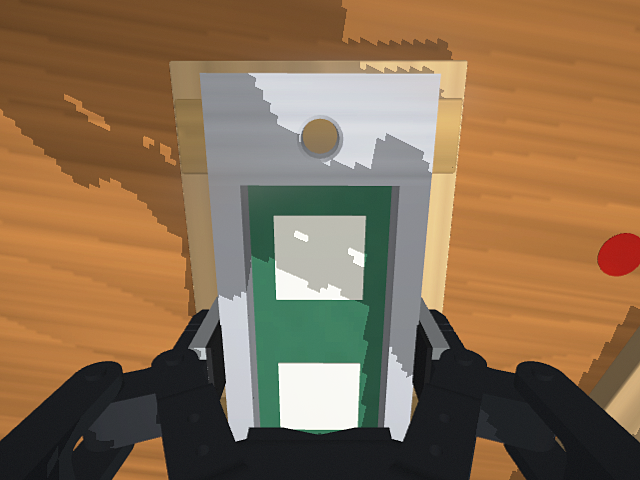

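The screen is aligned over the batten (hole at (321,137), batten visible on both sides). Lowering it and releasing.

Request:
step_arm(plan=[[0.15,0,0,0,0,0],[0.12,0,0,0,0,0],[0.08,0,0,0,0,0],[0,0,0,0,0,0]])

```text
t: 7.92
eef_pos: [0.4316, -0.3108, 0.0143]
tool_rot: [0.705, -0.055, 0.705, 0.055]
contact_force: [-0.6, -0.5, -2.2]
gripper_width: 0.741
```

Request:
step_arm(plan=[[0,0,0,0,0,0],[0,0,0,0,0,0],[0,0,0,0,0,0],[0,0,0,0,0,0],[0,0,0,0,0,0]], fingers=-1)

```text
t: 8.55
eef_pos: [0.4318, -0.311, 0.0145]
tool_rot: [0.705, -0.055, 0.705, 0.055]
contact_force: [-0.0, -0.4, 0.4]
gripper_width: 1.004
```

Request:
step_arm(plan=[[-0.3,0,0,0,0,0],[-0.6,0,0,0,0,0],[-0.8,0,0,0,0,0],[-0.8,0,0,0,0,0],[-0.8,0,0,0,0,0],[-0.8,0,0,0,0,0],[-0.5,0,0,0,0,0],[0,0,0,0,0,0]])

```text
t: 9.55
eef_pos: [0.4326, -0.3116, 0.2006]
tool_rot: [0.706, -0.056, 0.704, 0.054]
contact_force: [0.1, 0.6, 0.5]
gripper_width: 0.999
```

```bash
python3 - <<'E'
from station import bot
from h import *
delta(bot.get_obs(),.507,.304,.2,.0315)
p,m,T=wrist(bot,'w5')
E
```

```text
turn units [0.0197 0.0006 0.0003] deg [7.1 0.2 0.1] | shift units after turn [1.5000e-02 1.5324e+01 2.3440e+00] | before turn [-1.0000e-03  1.4916e+01  4.2200e+00]
pos [ 0.4326 -0.3116  0.2006] t 9.55 grip 0.999 F [0.1 0.6 0.5] q7 [ 0.18 -0.14  2.37]
wrist frame [array([ 0.4914, -0.1219]), np.float32(-0.2373), np.float32(97.1303), np.float32(40.7564), array([530.0556, 297.5   ])]
wrist frame [array([ 0.4304, -0.3114]), np.float32(0.1517), np.float32(169.1074), np.float32(63.5879), array([314.8571, 189.    ])]
```

View pics/w5.png

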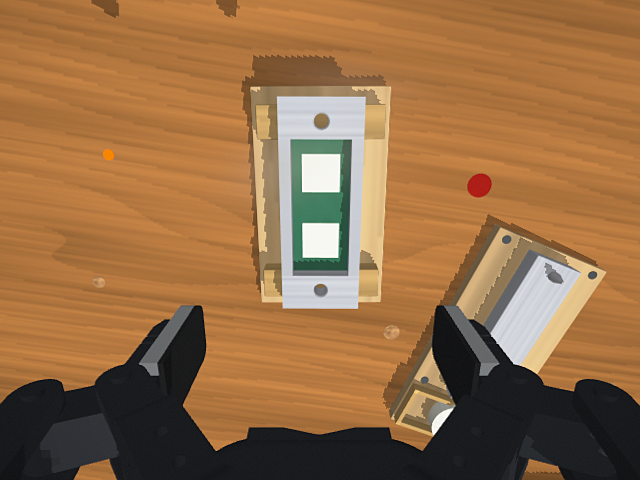

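The pair screen is parked on both battens (centre near (321,205) in the wrist picture). Next is the round screen.

Request:
step_arm(plan=[[0,0,0,0.0197,0,0],[0,0.9,0.5,0,0,0],[0,1,0.5,0,0,0],[0,1,0.5,0,0,0],[0,1,0.5,0,0,0],[0,1,0.3,0,0,0],[0,1,0,0,0,0],[0,1,0,0,0,0]])

```text
t: 10.6
eef_pos: [0.514, -0.0308, 0.1973]
tool_rot: [0.706, -0.011, 0.708, 0.011]
contact_force: [1.1, 0.0, 0.2]
gripper_width: 1.002
```

Request:
step_arm(plan=[[0,1,0,0,0,0],[0,1,0,0,0,0],[0,1,0,0,0,0],[0,1,0,0,0,0],[0,1,0,0,0,0],[0,1,0,0,0,0],[0,1,0,0,0,0],[0,1,0,0,0,0]])

```text
t: 11.6
eef_pos: [0.5039, 0.2884, 0.1972]
tool_rot: [0.706, -0.012, 0.708, 0.011]
contact_force: [0.5, -0.2, -0.7]
gripper_width: 1.001
```

Request:
step_arm(plan=[[0,0.4,0,0,0,0],[0,0,0,0,0,0],[0,0,0,0,0,0]])

```text
t: 11.98
eef_pos: [0.5046, 0.3014, 0.1981]
tool_rot: [0.707, -0.011, 0.707, 0.01]
contact_force: [-0.2, -0.7, 0.1]
gripper_width: 0.997
```

```bash
python3 - <<'E'
from station import bot
from h import *
delta(bot.get_obs(),.507,.304,.2,.0315)
p,m,T=wrist(bot,'w6')
E
```

```text
turn units [-0.0003 -0.0001  0.0002] deg [-0.1 -0.   0.1] | shift units after turn [-0.047  0.063  0.062] | before turn [-0.047  0.063  0.062]
pos [0.5046 0.3014 0.1981] t 11.97 grip 0.997 F [-0.2 -0.7  0.1] q7 [-0.75 -0.06  1.01]
wrist frame [array([0.5076, 0.3042]), np.float32(0.0291), np.float32(169.4682), np.float32(63.724), array([322.3, 231.3])]
wrist frame [array([0.4481, 0.1112]), np.float32(0.2003), np.float32(159.0696), np.float32(63.9717), array([ 57.4667, 143.    ])]
```

View pics/w6.png

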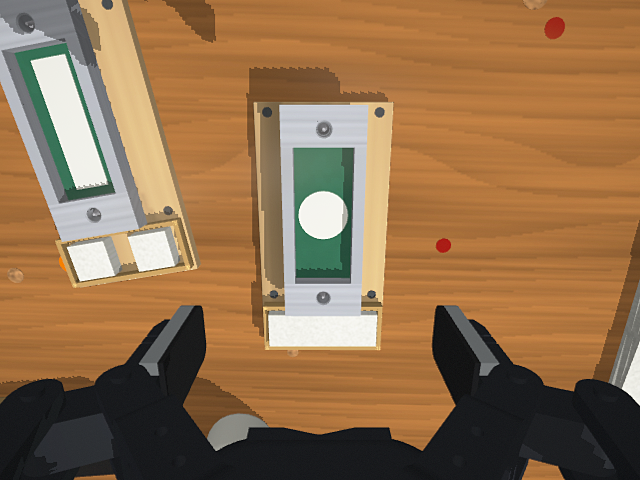

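Round screen centred near (323,215) in the wrist image. Descend and grip.

Request:
step_arm(plan=[[0.5,0.07,0.07,0,0,0],[0.8,0,0,0,0,0],[0.8,0,0,0,0,0],[0.8,0,0,0,0,0],[0.6,0,0,0,0,0],[0.6,0,0,0,0,0],[0.4,0,0,0,0,0],[0.13,0,0,0,0,0]])

```text
t: 13.02
eef_pos: [0.5064, 0.3057, 0.0119]
tool_rot: [0.706, -0.012, 0.708, 0.011]
contact_force: [0.2, 0.4, 0.1]
gripper_width: 1.001
```

Request:
step_arm(plan=[[0,0,0,0,0,0],[0,0,0,0,0,0],[0,0,0,0,0,0],[0,0,0,0,0,0],[0,0,0,0,0,0],[0,0,0,0,0,0]], fingers=1, force=50)

```text
t: 13.78
eef_pos: [0.5075, 0.3058, 0.014]
tool_rot: [0.707, -0.011, 0.707, 0.011]
contact_force: [-0.9, -5.3, 5.8]
gripper_width: 0.736
```

```bash
python3 - <<'E'
from station import bot
from h import *
delta(bot.get_obs(),.5266,-.1181,.12,-.234)
E
```

```text
turn units [0.0422 0.0001 0.0001] deg [15.2  0.   0. ] | shift units after turn [ -2.65  -10.198   2.921] | before turn [ -2.644 -10.608   0.148]
pos [0.5075 0.3058 0.014 ] t 13.78 grip 0.736 F [-0.9 -5.3  5.8] q7 [-0.72 -0.1   1.04]
```

Request:
step_arm(plan=[[-0.1,0,0,0,0,0],[-0.2,0,0,0,0,0],[-0.3,0,0,0,0,0],[-0.6,0,0,0,0,0],[-0.8,0,0,0,0,0],[-0.65,0,0,0,0,0],[0,0,0,0.0211,0,0],[0,0,0,0.0211,0,0]])

```text
t: 14.78
eef_pos: [0.5071, 0.3078, 0.1209]
tool_rot: [0.703, 0.084, 0.702, -0.083]
contact_force: [0.0, -0.4, -0.7]
gripper_width: 0.74
```

Request:
step_arm(plan=[[0,-0.8,0.3,0,0,0],[0,-0.9,0.3,0,0,0],[0,-1,0.3,0,0,0],[0,-1,0.3,0,0,0],[0,-1,0.3,0,0,0],[0,-1,0.3,0,0,0],[0,-1,0.3,0,0,0],[0,-1,0.3,0,0,0]])

```text
t: 15.78
eef_pos: [0.5297, -0.0157, 0.1204]
tool_rot: [0.703, 0.082, 0.702, -0.081]
contact_force: [1.2, -0.1, -1.9]
gripper_width: 0.734
```

Request:
step_arm(plan=[[0,-0.9,0.2,0,0,0],[0,-0.9,0.2,0,0,0],[0,-0.6,0.1,0,0,0],[0,0,0,0,0,0],[0,0,0,0,0,0]])

```text
t: 16.4
eef_pos: [0.5269, -0.1119, 0.1198]
tool_rot: [0.703, 0.082, 0.702, -0.081]
contact_force: [-0.3, 0.4, -1.5]
gripper_width: 0.739
```

```bash
python3 - <<'E'
from station import bot
from h import *
delta(bot.get_obs(),.5266,-.1181,.045,-.234)
p,m,T=wrist(bot,'w7')
E
```

```text
turn units [ 0.0003  0.0001 -0.0002] deg [ 0.1  0.  -0.1] | shift units after turn [ 1.869 -0.153  0.029] | before turn [ 1.869 -0.156  0.027]
pos [ 0.5269 -0.1119  0.1198] t 16.4 grip 0.739 F [-0.3  0.4 -1.5] q7 [-0.12 -0.15  1.58]
wrist frame [array([ 0.4856, -0.102 ]), np.float32(1.3354), np.float32(124.3334), np.float32(100.703), array([342.8667, 156.0667])]
```

View pics/w7.png

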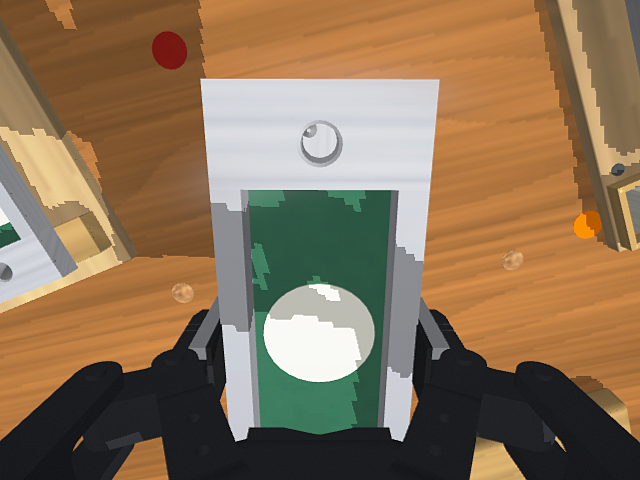

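Request:
step_arm(plan=[[0.5,-0.15,0.02,0,0,0],[0.6,0,0,0,0,0],[0.5,0,0,0,0,0],[0.27,0,0,0,0,0],[0,0,0,0,0,0]])

```text
t: 17.08
eef_pos: [0.5256, -0.1185, 0.0441]
tool_rot: [0.702, 0.082, 0.703, -0.082]
contact_force: [0.5, 0.6, -1.5]
gripper_width: 0.741
```

```bash
python3 - <<'E'
from station import bot
from h import *
delta(bot.get_obs(),.5264,-.1181,.0135,-.234)
p,m,T=wrist(bot,'w8')
cv2.imwrite('pics/w8z.png',cv2.resize(p[60:200,180:460,::-1],(800,400),interpolation=cv2.INTER_CUBIC))
E
```

```text
turn units [ 0.0003 -0.0002 -0.    ] deg [ 0.1 -0.1 -0. ] | shift units after turn [0.765 0.013 0.017] | before turn [0.765 0.013 0.018]
pos [ 0.5256 -0.1185  0.0441] t 17.07 grip 0.741 F [ 0.5  0.6 -1.5] q7 [-0.07 -0.2   1.63]
wrist frame [array([ 0.4683, -0.1035]), np.float32(1.0914), np.float32(94.7184), np.float32(57.0884), array([326.    , 167.4211])]
```

View pics/w8z.png

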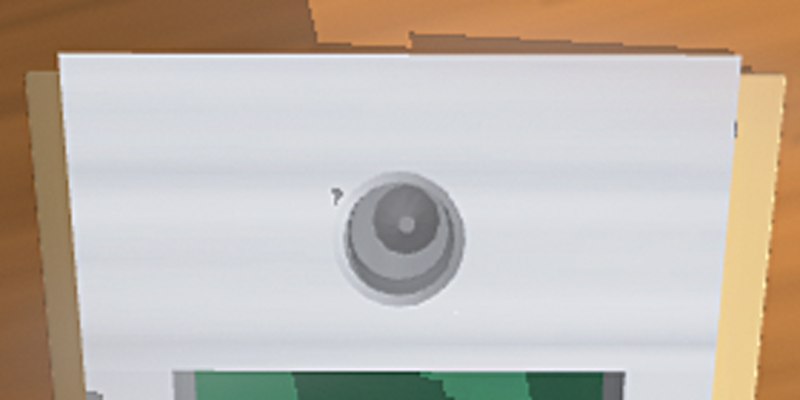

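The dowel tip shows through the hole at (407,223) in the crop, laterally centred. Lowering.

Request:
step_arm(plan=[[0.2,0.01,0.015,0,0,0],[0.2,0,0,0,0,0],[0.15,0,0,0,0,0],[0.1,0,0,0,0,0],[0.1,0,0,0,0,0],[0,0,0,0,0,0]])

```text
t: 17.88
eef_pos: [0.5264, -0.1187, 0.0142]
tool_rot: [0.702, 0.082, 0.702, -0.082]
contact_force: [0.3, 2.8, -3.0]
gripper_width: 0.74
```

Request:
step_arm(plan=[[0.03,0,0,0,0,0],[0,0,0,0,0,0]])

```text
t: 18.12
eef_pos: [0.5265, -0.1187, 0.014]
tool_rot: [0.702, 0.082, 0.702, -0.082]
contact_force: [-2.6, 3.0, 6.4]
gripper_width: 0.738
```

Request:
step_arm(plan=[[0,0,0,0,0,0],[0,0,0,0,0,0],[0,0,0,0,0,0],[0,0,0,0,0,0],[0,0,0,0,0,0]], fingers=-1)

```text
t: 18.75
eef_pos: [0.5265, -0.1192, 0.0133]
tool_rot: [0.702, 0.082, 0.702, -0.082]
contact_force: [0.6, 0.5, -0.0]
gripper_width: 1.0
```

Request:
step_arm(plan=[[-0.3,0,0,0,0,0],[-0.6,0,0,0,0,0],[-0.8,0,0,0,0,0],[-0.8,0,0,0,0,0],[-0.8,0,0,0,0,0],[-0.8,0,0,0,0,0],[-0.5,0,0,0,0,0],[0,0,0,0,0,0]])

```text
t: 19.75
eef_pos: [0.5275, -0.1194, 0.1994]
tool_rot: [0.704, 0.083, 0.701, -0.082]
contact_force: [0.2, -0.6, -0.2]
gripper_width: 1.001
```

```bash
python3 - <<'E'
from station import bot
from h import *
delta(bot.get_obs(),.4424,.1105,.2,.2)
p,m,T=wrist(bot,'w9')
E
```

```text
turn units [-0.069   0.0007 -0.    ] deg [-24.8   0.2  -0. ] | shift units after turn [-0.014  6.055 -0.943] | before turn [-0.023  5.098 -3.4  ]
pos [ 0.5275 -0.1194  0.1994] t 19.75 grip 1.001 F [ 0.2 -0.6 -0.2] q7 [-0.14 -0.11  1.55]
wrist frame [array([ 0.4808, -0.3245]), np.float32(0.6605), np.float32(112.9156), np.float32(55.2984), array([ 68.1667, 218.0833])]
wrist frame [array([ 0.5267, -0.119 ]), np.float32(-0.2348), np.float32(169.5129), np.float32(63.6094), array([316.4545, 212.3636])]
```

View pics/w9.png

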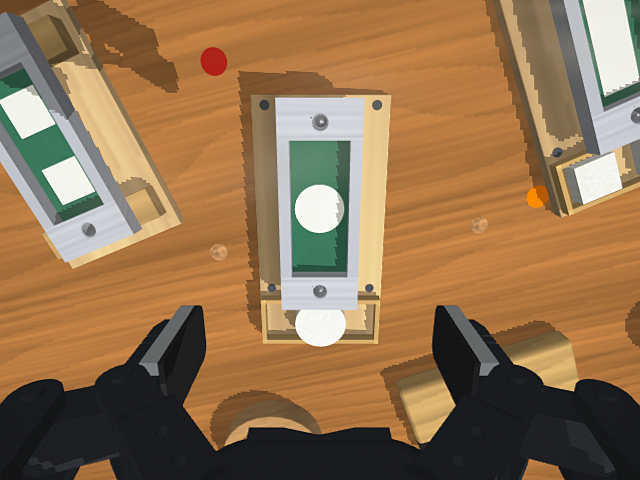

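The round screen is seated on its bed, with both dowels in their holes at (320,121) and (320,291). Next is the strip screen.

Request:
step_arm(plan=[[0,0,0,-0.023,0,0],[0,0,0,-0.023,0,0],[0,0,0,-0.023,0,0],[0,0.9,0,0,0,0],[0,1,0,0,0,0],[0,1,0,0,0,0],[0,1,-0.2,0,0,0],[0,1,-0.3,0,0,0]])

```text
t: 20.8
eef_pos: [0.4667, 0.0701, 0.1963]
tool_rot: [0.703, -0.071, 0.704, 0.071]
contact_force: [0.2, -0.1, -0.7]
gripper_width: 0.999
```

Request:
step_arm(plan=[[0,0.8,-0.3,0,0,0],[0,0.35,-0.15,0,0,0],[0,0,0,0,0,0],[0,0,0,0,0,0]])

```text
t: 21.3
eef_pos: [0.4417, 0.1092, 0.1971]
tool_rot: [0.704, -0.07, 0.704, 0.07]
contact_force: [-0.1, -0.4, -0.1]
gripper_width: 1.0
```

```bash
python3 - <<'E'
from station import bot
from h import *
p,m,T=wrist(bot,'w10')
delta(bot.get_obs(),.4424,.1105,.0125,.2)
E
```

```text
wrist frame [array([0.4834, 0.2931]), np.float32(0.0281), np.float32(116.9872), np.float32(40.6866), array([526.0588, 299.1765])]
wrist frame [array([ 0.5521, -0.1125]), np.float32(-0.2332), np.float32(123.9382), np.float32(38.8476), array([ 37.4   , 305.8667])]
wrist frame [array([ 0.4631, -0.1043]), np.float32(1.3454), np.float32(63.7226), np.float32(39.5604), array([ 40.7222, 184.4444])]
wrist frame [array([0.4431, 0.1108]), np.float32(0.1984), np.float32(169.2965), np.float32(63.65), array([323.4167, 218.8333])]
turn units [-0.0003  0.      0.0001] deg [-0.1  0.   0. ] | shift units after turn [4.617 0.03  0.022] | before turn [4.617 0.033 0.022]
pos [0.4418 0.1091 0.1972] t 21.35 grip 1.0 F [-0.3 -1.2  0. ] q7 [-0.45 -0.01  1.4 ]
```

View pics/w10.png

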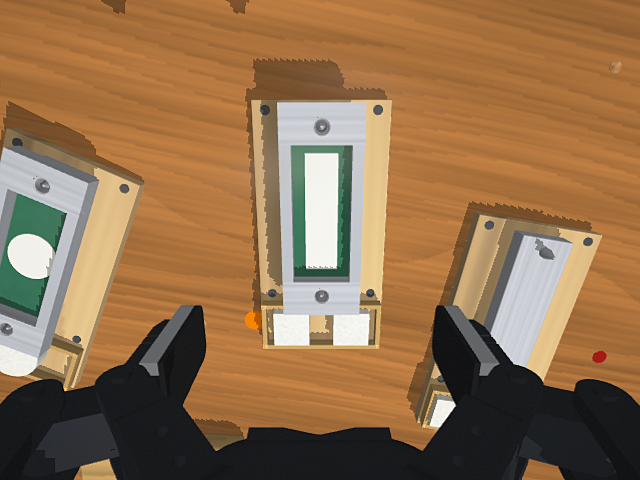

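Strip screen centred near (322,210). Descending and gripping.

Request:
step_arm(plan=[[0.5,0.035,0.04,0,0,0],[0.8,0,0,0,0,0],[0.8,0,0,0,0,0],[0.8,0,0,0,0,0],[0.6,0,0,0,0,0],[0.6,0,0,0,0,0],[0.4,0,0,0,0,0],[0.11,0,0,0,0,0]])

```text
t: 22.35
eef_pos: [0.4424, 0.111, 0.012]
tool_rot: [0.703, -0.07, 0.704, 0.07]
contact_force: [-0.3, 0.6, -0.3]
gripper_width: 0.998
```

Request:
step_arm(plan=[[0,0,0,0,0,0],[0,0,0,0,0,0],[0,0,0,0,0,0],[0,0,0,0,0,0],[0,0,0,0,0,0],[0,0,0,0,0,0]], fingers=1, force=50)

```text
t: 23.1
eef_pos: [0.4429, 0.1121, 0.0135]
tool_rot: [0.704, -0.071, 0.703, 0.071]
contact_force: [-1.1, -2.0, 6.5]
gripper_width: 0.741
```

```bash
python3 - <<'E'
from station import bot
from h import *
delta(bot.get_obs(),.5076,.3042,.12,.03)
E
```

```text
turn units [ 0.027   0.0002 -0.    ] deg [ 9.7  0.1 -0. ] | shift units after turn [-2.662  4.752  1.76 ] | before turn [-2.66   4.386  2.541]
pos [0.4429 0.1121 0.0135] t 23.1 grip 0.741 F [-1.1 -2.   6.5] q7 [-0.42 -0.05  1.43]
```

Request:
step_arm(plan=[[-0.1,0,0,0,0,0],[-0.2,0,0,0,0,0],[-0.3,0,0,0,0,0],[-0.6,0,0,0,0,0],[-0.8,0,0,0,0,0],[-0.66,0,0,0,0,0],[0,0,0,0.0135,0,0],[0,0,0,0.0135,0,0]])

```text
t: 24.1
eef_pos: [0.4425, 0.1124, 0.1205]
tool_rot: [0.708, -0.01, 0.707, 0.01]
contact_force: [0.0, -0.6, -2.2]
gripper_width: 0.742
```

Request:
step_arm(plan=[[0,0.7,0.2,0,0,0],[0,0.8,0.3,0,0,0],[0,0.8,0.3,0,0,0],[0,0.8,0.3,0,0,0],[0,0.8,0.3,0,0,0],[0,0.6,0.25,0,0,0],[0,0.28,0.1,0,0,0],[0,0,0,0,0,0]])

```text
t: 25.1
eef_pos: [0.5062, 0.3056, 0.1195]
tool_rot: [0.707, -0.011, 0.707, 0.011]
contact_force: [-0.2, -1.6, -1.6]
gripper_width: 0.738
```

```bash
python3 - <<'E'
from station import bot
from h import *
delta(bot.get_obs(),.5075,.3055,.045,.03)
E
```

```text
turn units [ 0.0002 -0.      0.    ] deg [ 0.1 -0.   0. ] | shift units after turn [ 1.861 -0.005  0.032] | before turn [ 1.861 -0.005  0.033]
pos [0.5062 0.3056 0.1195] t 25.1 grip 0.738 F [-0.2 -1.6 -1.6] q7 [-0.7  -0.04  0.99]
```

Request:
step_arm(plan=[[0.5,0,0.03,0,0,0],[0.6,0,0,0,0,0],[0.5,0,0,0,0,0],[0.27,0,0,0,0,0],[0,0,0,0,0,0]])

```text
t: 25.72
eef_pos: [0.5073, 0.3043, 0.0441]
tool_rot: [0.707, -0.011, 0.707, 0.01]
contact_force: [-0.7, 0.1, -1.3]
gripper_width: 0.74
```

```bash
python3 - <<'E'
from station import bot
from h import *
delta(bot.get_obs(),.5075,.3055,.0135,.03)
p,m,T=wrist(bot,'w11')
cv2.imwrite('pics/w11z.png',cv2.resize(p[60:200,180:460,::-1],(800,400),interpolation=cv2.INTER_CUBIC))
E
```

```text
turn units [-0.     -0.0002  0.0002] deg [-0.  -0.1  0.1] | shift units after turn [0.765 0.029 0.006] | before turn [0.765 0.03  0.007]
pos [0.5073 0.3043 0.0441] t 25.73 grip 0.74 F [-0.7  0.1 -1.3] q7 [-0.69 -0.05  1.  ]
wrist frame [array([0.443 , 0.3027]), np.float32(-1.5416), np.float32(80.7504), np.float32(46.986), array([317.8667, 144.    ])]
```

View pics/w11z.png

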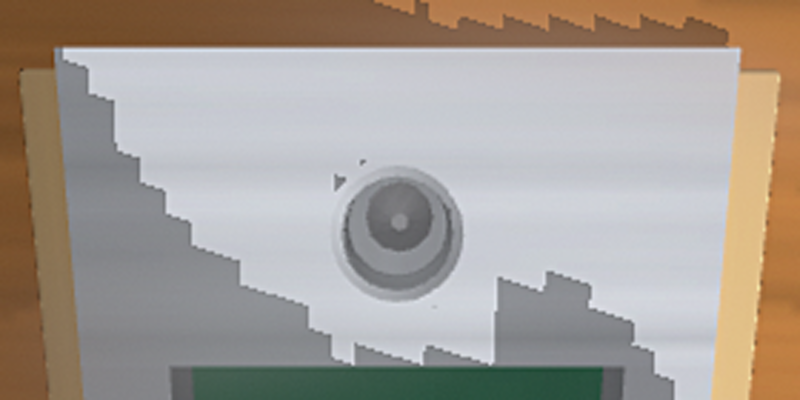

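Dowel tip at (400,221) in the crop, centred in the hole. Lowering and releasing.

Request:
step_arm(plan=[[0.2,0.01,0,0,0,0],[0.2,0,0,0,0,0],[0.15,0,0,0,0,0],[0.1,0,0,0,0,0],[0.12,0,0,0,0,0],[0,0,0,0,0,0]])

```text
t: 26.52
eef_pos: [0.5079, 0.3057, 0.0136]
tool_rot: [0.707, -0.011, 0.707, 0.011]
contact_force: [0.3, -0.3, -2.3]
gripper_width: 0.741
```

Request:
step_arm(plan=[[0,0,0,0,0,0],[0,0,0,0,0,0],[0,0,0,0,0,0],[0,0,0,0,0,0],[0,0,0,0,0,0]], fingers=-1)

```text
t: 27.15
eef_pos: [0.5077, 0.3059, 0.0137]
tool_rot: [0.707, -0.011, 0.707, 0.011]
contact_force: [0.5, -0.1, -0.2]
gripper_width: 0.997
```

Request:
step_arm(plan=[[-0.3,0,0,0,0,0],[-0.6,0,0,0,0,0],[-0.8,0,0,0,0,0],[-0.8,0,0,0,0,0],[-0.8,0,0,0,0,0],[-0.8,0,0,0,0,0],[-0.5,0,0,0,0,0],[0,0,0,0,0,0]])

```text
t: 28.15
eef_pos: [0.5087, 0.3065, 0.2]
tool_rot: [0.708, -0.01, 0.706, 0.012]
contact_force: [0.8, 0.7, -0.6]
gripper_width: 0.998
```

```bash
python3 - <<'E'
from station import bot
from h import *
p,m,T=wrist(bot,'w12')
delta(bot.get_obs(),.4304,-.3114,.2,.154)
E
```

```text
wrist frame [array([0.5073, 0.305 ]), np.float32(0.0287), np.float32(168.868), np.float32(63.5882), array([316.8, 206.5])]
wrist frame [array([0.442 , 0.1205]), np.float32(0.1987), np.float32(151.2727), np.float32(41.1632), array([ 63.1364, 112.0909])]
turn units [-0.0197  0.0002 -0.0002] deg [-7.1  0.1 -0.1] | shift units after turn [ -0.037 -14.955  -4.283] | before turn [ -0.057 -15.369  -2.407]
pos [0.5079 0.306  0.1985] t 28.2 grip 1.001 F [0.1 0.6 0.3] q7 [-0.71 -0.03  0.99]
```

View pics/w12.png

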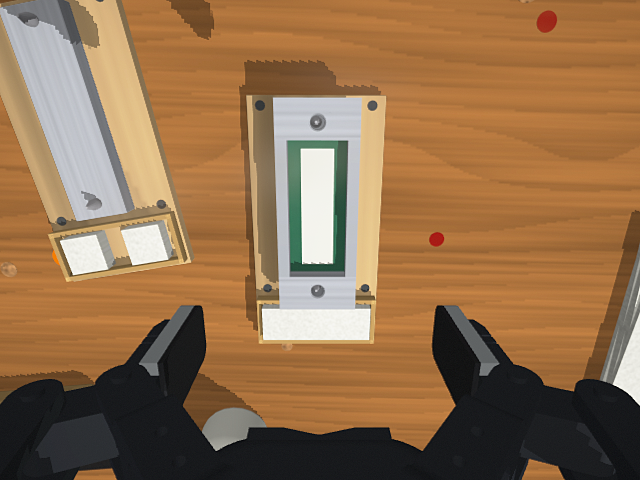

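The strip screen is seated (holes with dowels at (318,122) and (318,291)). Back to the pair screen on the rest.

Request:
step_arm(plan=[[0,0,0,-0.0197,0,0],[0,-0.9,0,0,0,0],[0,-1,0,0,0,0],[0,-1,0,0,0,0],[0,-1,0,0,0,0],[0,-1,-0.3,0,0,0],[0,-1,-0.3,0,0,0],[0,-1,-0.3,0,0,0]])

```text
t: 29.2
eef_pos: [0.5134, 0.0262, 0.1965]
tool_rot: [0.704, -0.055, 0.706, 0.054]
contact_force: [-0.1, -0.5, -0.5]
gripper_width: 0.996
```

Request:
step_arm(plan=[[0,-1,-0.4,0,0,0],[0,-1,-0.4,0,0,0],[0,-1,-0.4,0,0,0],[0,-1,-0.4,0,0,0],[0,-1,-0.4,0,0,0],[0,-1,-0.5,0,0,0],[0,-1,-0.5,0,0,0],[0,-0.7,-0.35,0,0,0]])

```text
t: 30.2
eef_pos: [0.4277, -0.299, 0.1966]
tool_rot: [0.704, -0.054, 0.706, 0.054]
contact_force: [-0.1, -0.1, -0.0]
gripper_width: 0.997
```

Request:
step_arm(plan=[[0,-0.3,0,0,0,0],[0,0,0,0,0,0],[0,0,0,0,0,0]])

```text
t: 30.58
eef_pos: [0.4319, -0.3075, 0.1972]
tool_rot: [0.705, -0.055, 0.705, 0.056]
contact_force: [0.2, -0.0, 0.1]
gripper_width: 0.995
```

```bash
python3 - <<'E'
from station import bot
from h import *
p,m,T=wrist(bot,'w13')
delta(bot.get_obs(),.4304,-.3114,.0125,.154)
E
```

```text
wrist frame [array([ 0.4919, -0.1101]), np.float32(-0.2348), np.float32(98.3512), np.float32(63.8678), array([538.3333, 308.5556])]
wrist frame [array([ 0.4306, -0.3115]), np.float32(0.1516), np.float32(169.2151), np.float32(63.6567), array([310.3636, 219.1818])]
turn units [ 0.0004 -0.     -0.0001] deg [ 0.2 -0.  -0.1] | shift units after turn [ 4.622 -0.089 -0.053] | before turn [ 4.622 -0.093 -0.052]
pos [ 0.4319 -0.3076  0.1974] t 30.62 grip 0.998 F [-1.  -0.2 -0.1] q7 [ 0.21 -0.12  2.35]
```

View pics/w13.png

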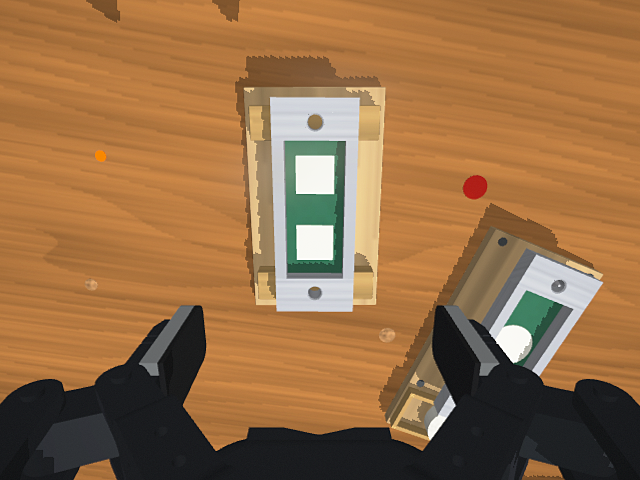

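Pair screen still lies straight on the battens, centre near (315,207). Descend and grip.

Request:
step_arm(plan=[[0.5,-0.09,-0.05,0,0,0],[0.8,0,0,0,0,0],[0.8,0,0,0,0,0],[0.8,0,0,0,0,0],[0.6,0,0,0,0,0],[0.6,0,0,0,0,0],[0.4,0,0,0,0,0],[0.11,0,0,0,0,0]])

```text
t: 31.62
eef_pos: [0.4299, -0.3122, 0.0126]
tool_rot: [0.705, -0.055, 0.705, 0.055]
contact_force: [-0.7, -0.5, -0.1]
gripper_width: 0.994
```

Request:
step_arm(plan=[[0,0,0,0,0,0],[0,0,0,0,0,0],[0,0,0,0,0,0],[0,0,0,0,0,0],[0,0,0,0,0,0],[0,0,0,0,0,0]], fingers=1, force=50)

```text
t: 32.38
eef_pos: [0.4304, -0.3132, 0.0141]
tool_rot: [0.705, -0.055, 0.705, 0.054]
contact_force: [-0.9, 0.9, 7.3]
gripper_width: 0.736
```

```bash
python3 - <<'E'
from station import bot
from h import *
delta(bot.get_obs(),.443,.112,.13,.199)
E
```

```text
turn units [-0.0071  0.0002  0.0001] deg [-2.6  0.1  0. ] | shift units after turn [-2.898 10.359  2.41 ] | before turn [-2.901 10.455  1.948]
pos [ 0.4304 -0.3132  0.0141] t 32.38 grip 0.736 F [-0.9  0.9  7.3] q7 [ 0.32 -0.26  2.48]
```

Request:
step_arm(plan=[[-0.1,0,0,0,0,0],[-0.2,0,0,0,0,0],[-0.4,0,0,0,0,0],[-0.7,0,0,0,0,0],[-0.8,0,0,0,0,0],[-0.7,0,0,0,0,0],[0,0,0,-0.0071,0,0],[0,0.3,0.5,0,0,0]])

```text
t: 33.38
eef_pos: [0.4461, -0.2989, 0.1309]
tool_rot: [0.704, -0.07, 0.703, 0.069]
contact_force: [1.0, 0.3, -3.5]
gripper_width: 0.739
```

Request:
step_arm(plan=[[0,0.8,0.6,0,0,0],[0,1,0.7,0,0,0],[0,1,0.6,0,0,0],[0,1,0,0,0,0],[0,1,0,0,0,0],[0,1,0,0,0,0],[0,1,0,0,0,0],[0,1,0,0,0,0]])

```text
t: 34.38
eef_pos: [0.4598, 0.0246, 0.1303]
tool_rot: [0.704, -0.07, 0.703, 0.07]
contact_force: [0.2, 0.5, -2.7]
gripper_width: 0.74
```

Request:
step_arm(plan=[[0,0.9,0,0,0,0],[0,0.8,0,0,0,0],[0,0.5,0,0,0,0],[0,0,0,0,0,0],[0,0,0,0,0,0]])

```text
t: 35.0
eef_pos: [0.4428, 0.1089, 0.1298]
tool_rot: [0.704, -0.07, 0.703, 0.07]
contact_force: [-0.9, -0.1, -2.9]
gripper_width: 0.74
```

```bash
python3 - <<'E'
from station import bot
from h import *
p,m,T=wrist(bot,'w14')
delta(bot.get_obs(),.443,.112,.045,.199)
E
```

```text
wrist frame [array([0.3706, 0.0941]), np.float32(-1.3731), np.float32(129.7898), np.float32(38.0887), array([345.0909, 114.    ])]
turn units [-0.0003  0.0001  0.0001] deg [-0.1  0.   0. ] | shift units after turn [2.116 0.08  0.021] | before turn [2.116 0.081 0.02 ]
pos [0.4428 0.1087 0.1297] t 35.05 grip 0.737 F [-0.3 -0.4 -3.3] q7 [-0.54 -0.07  1.46]
```

View pics/w14.png

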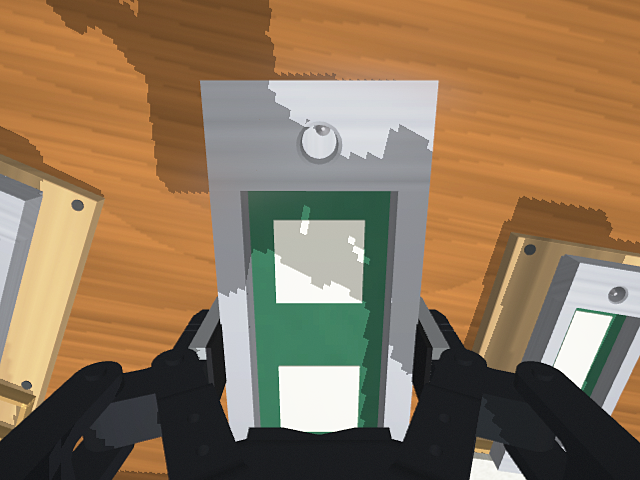

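The pair screen is held straight, with the hole at (320,143). Lowering to just above the dowels for a check.

Request:
step_arm(plan=[[0.5,0.08,0.02,0,0,0],[0.7,0,0,0,0,0],[0.6,0,0,0,0,0],[0.3,0,0,0,0,0],[0,0,0,0,0,0]])

```text
t: 35.67
eef_pos: [0.4426, 0.1123, 0.045]
tool_rot: [0.703, -0.07, 0.704, 0.07]
contact_force: [0.1, 0.5, -2.0]
gripper_width: 0.745
```

```bash
python3 - <<'E'
from station import bot
from h import *
p,m,T=wrist(bot,'w15')
delta(bot.get_obs(),.443,.112,.0135,.199)
cv2.imwrite('pics/w15z.png',cv2.resize(p[60:200,180:460,::-1],(800,400),interpolation=cv2.INTER_CUBIC))
E
```

```text
wrist frame [array([0.3684, 0.1129]), np.float32(-1.3763), np.float32(51.1004), np.float32(19.7998), array([364.7857, 124.5   ])]
wrist frame [array([0.3603, 0.1052]), np.float32(-1.3735), np.float32(53.7539), np.float32(9.1797), array([315.4286,  96.8571])]
turn units [-0.0002 -0.      0.    ] deg [-0.1 -0.   0. ] | shift units after turn [ 0.801 -0.016 -0.005] | before turn [ 0.801 -0.016 -0.005]
pos [0.4431 0.1127 0.0456] t 35.73 grip 0.741 F [ 0.5  0.4 -2.5] q7 [-0.51 -0.12  1.5 ]
```

View pics/w15z.png

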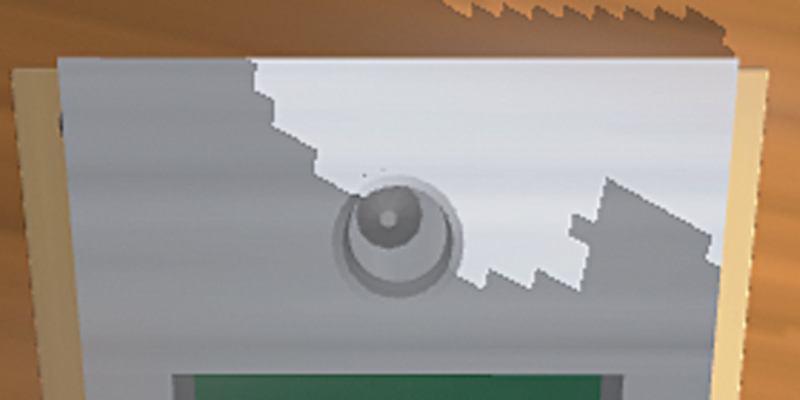

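Dowel tip at (388,218), about 1 mm left of the hole's centre (397,237). I'll correct slightly while lowering.

Request:
step_arm(plan=[[0.1,-0.022,-0.012,0,0,0],[0.2,0,0,0,0,0],[0.2,0,0,0,0,0],[0.15,0,0,0,0,0],[0.1,0,0,0,0,0],[0.05,0,0,0,0,0],[0,0,0,0,0,0]])

```text
t: 36.6
eef_pos: [0.4422, 0.1121, 0.0141]
tool_rot: [0.703, -0.07, 0.704, 0.07]
contact_force: [-5.6, -1.0, 13.5]
gripper_width: 0.738
```

Request:
step_arm(plan=[[0,0,0,0,0,0],[0,0,0,0,0,0],[0,0,0,0,0,0],[0,0,0,0,0,0],[0,0,0,0,0,0]], fingers=-1)

```text
t: 37.22
eef_pos: [0.4425, 0.1122, 0.0132]
tool_rot: [0.704, -0.07, 0.704, 0.07]
contact_force: [-0.5, 0.9, -0.0]
gripper_width: 1.0
```

Request:
step_arm(plan=[[-0.3,0,0,0,0,0],[-0.6,0,0,0,0,0],[-0.8,0,0,0,0,0],[-0.8,0,0,0,0,0],[-0.8,0,0,0,0,0],[-0.8,0,0,0,0,0],[-0.5,0,0,0,0,0],[0,0,0,0,0,0]])

```text
t: 38.22
eef_pos: [0.4433, 0.1125, 0.1992]
tool_rot: [0.705, -0.07, 0.702, 0.071]
contact_force: [-0.7, -0.9, -0.6]
gripper_width: 1.002
```

```bash
python3 - <<'E'
from station import bot
from h import *
p,m,T=wrist(bot,'w16')
delta(bot.get_obs(),.443,.112,.2,.199)
E
```

```text
wrist frame [array([0.4882, 0.3048]), np.float32(0.028), np.float32(131.5414), np.float32(63.663), array([532.4706, 289.    ])]
wrist frame [array([0.4427, 0.1117]), np.float32(0.1979), np.float32(168.6529), np.float32(63.6298), array([318.2, 200.1])]
turn units [-0.      0.0003 -0.0001] deg [-0.   0.1 -0. ] | shift units after turn [-0.05  -0.007  0.009] | before turn [-0.05  -0.007  0.009]
pos [0.4426 0.1122 0.198 ] t 38.27 grip 1.002 F [-0.6  0.  -0.4] q7 [-0.57 -0.04  1.43]
```

View pics/w16.png

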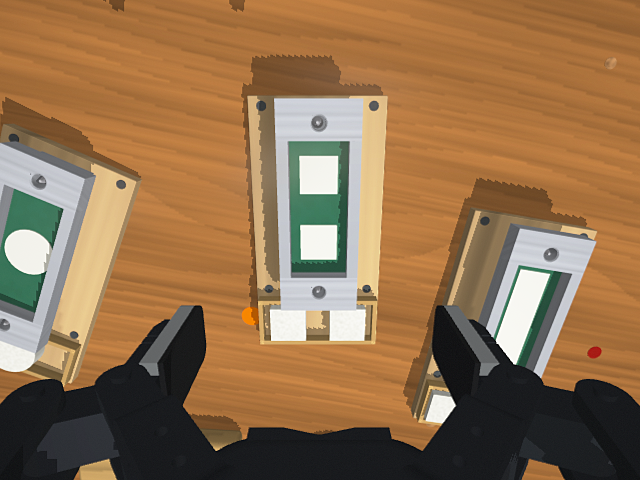

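The pair screen is seated, with dowels in its holes at (319,123) and (319,292). Now a height and level check from depth, plus top-camera poses with the bystanders.

```bash
python3 - <<'E'
from station import bot
from h import *
o=bot.get_obs();p,d=bot.read_camera('wrist');m=bot.camera_model('wrist');K=m['mtx']
T=np.eye(4);T[:3,:3]=rot(o['tool_rot']).as_matrix();T[:3,3]=o['eef_pos'];T=T@m['T_tool_cam']
def P(u,v,d,K,Rm,t):
    z=np.median(d[v-1:v+2,u-1:u+2]);return Rm@np.array([(u-K[0,2])/K[0,0]*z,-(v-K[1,2])/K[1,1]*z,-z])+t
print('wrist pair tops',[P(u,v,d,K,T[:3,:3],T[:3,3])[2].round(4) for u,v in((285,110),(355,110),(288,295),(350,295))])
p,d=bot.read_camera('top');cv2.imwrite('pics/top1.png',p[...,::-1]);m=bot.camera_model('top')
for f in frames(p,m): print([np.round(x,4) for x in f])
d0=np.load('top0.npy')
for nm,pts in dict(bs=((140,258),(163,258),(140,332),(163,332)),br=((378,248),(402,252),(361,320),(386,324))).items():
    print(nm,[(P(u,v,d,m['mtx'],rot(m['rotation']).as_matrix(),m['origin'])[2].round(4),P(u,v,d0,m['mtx'],rot(m['rotation']).as_matrix(),m['origin'])[2].round(4)) for u,v in pts])
E
```

```text
wrist pair tops [np.float64(0.0448), np.float64(0.0453), np.float64(0.0447), np.float64(0.045)]
[array([0.5085, 0.3067]), np.float32(0.0221), np.float32(166.1343), np.float32(63.3762), array([148.875, 305.375])]
[array([ 0.5286, -0.1168]), np.float32(-0.2338), np.float32(168.3113), np.float32(63.6802), array([386.    , 278.2857])]
bs [(np.float64(0.0447), np.float64(0.0461)), (np.float64(0.0452), np.float64(0.0431)), (np.float64(0.0451), np.float64(0.0442)), (np.float64(0.5585), np.float64(0.0446))]
br [(np.float64(0.0438), np.float64(0.0446)), (np.float64(0.0443), np.float64(0.0448)), (np.float64(0.0441), np.float64(0.0433)), (np.float64(0.0447), np.float64(0.0449))]
```

View pics/top1.png

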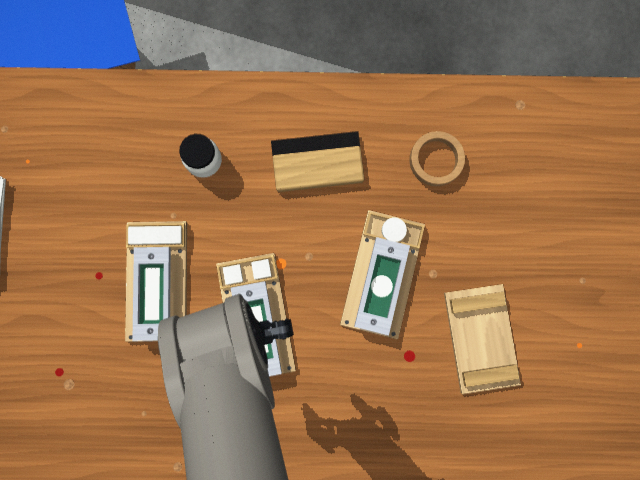

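The top picture shows all three screens on matching beds. Tops are level at about 44–45 mm, the rest is empty and the bystanders have not moved. Handing in.

```bash
python3 -c "
from station import bot
print(bot.hand_in())"
```

```text
the job is handed in; nothing more can be done
None
```

I changed the three screens round and handed the job in at about 38 s of the 90 s. I parked the pair screen on the wooden rest and released it. Then I put the round screen on the round bed, the strip screen on the strip bed and the pair screen on the pair bed. The job reports no verdict, so the checks below are my own.

- **Seating:** the dowels showed in both holes of every screen.
- **Position:** by wrist camera, each centre was within about 1.2 mm of where that bed's first screen sat. The angles matched within 0.001 rad.
- **Height:** tops read 44–45 mm above the bench, against 44 mm nominal for a seated screen, and level.
- **Other objects:** the pot, squeegee and tape look unmoved in the before and after top pictures. The gripper was open and about 0.2 m up, clear of everything.

**Disagreements:**
- The top camera's positions differed from the wrist camera's by 1–3 mm, so I placed by the wrist camera.
- In the last top view the arm hid the pair screen and one corner of the strip screen. The top view's strip-screen angle (0.022 against about 0.03 rad) and its one stray height reading come from that hidden corner. I checked the pair screen by the wrist camera only.

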